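Set the plate thicknessing stand to 3 mm

ROBOT

A 6-joint arm with a two-finger parallel gripper is mounted at the origin on a cart in front of the work surface, level with it; the furniture and walls round the work are solid. World frame = base frame: x ahead of the robot, y to its left, z up, the work surface at z = 0. Lengths are in mm, angles in rad, forces in N, time in s.
With the tool pointing down it reaches from about 350 to 975 mm from the base axis. Payload 7.1 kg.
Tool frame: the origin (TCP) lies midway between the tips of the shut fingers; the grasp point (between the pads) lies 19 mm behind it; z points along the fingers, y is the direction in which the jaws open and shut (so a half turn about z gives the same grasp; the last joint's range is limited). The gripper opens to 88 mm and grips with 3 to 60 N. Pads are 20 mm wide; open, the fingers measure 115 mm over their backs; the gripper's body (75 mm by 178 mm) begins 61 mm behind the grasp point.
Start: joints at [-1.253, 0.423, 1.63, -0, 1.089, -0.019], TCP at [206.56, -589.862, 222.675] pointing down, gripper open.
Joint ranges: [-3, 3], [-0.9, 2.11], [0.09, 2.58], [-1.31, 4.45], [0.11, 2.69], [-2.54, 2.54]. Speed limits (rad/s): [2.39, 2.39, 3.01, 3.14, 3.14, 3.14].

INTERFACE

Orientations are given as a rotation vector (axis times angle).
In Python, from bench import * gives the robot as it stands.
- The arm moves only by the tool apply_moves, never from a script. Its argument "increments" is a list of rows, each a list of 2 entries, a list of its own where there are three numbers: the shift along the tool's x, y, z in m, then the turn, a rotation vector about the tool's x, y, z in rad. In form: [[[x, y, z], [wx, wy, wz]], ...]. A call has 1 to 20 rows; each row shifts and turns the commanded pose from where the row before left it, along the tool's axes as they then stand; what a row does not reach is not made up. A row lasts 1/12 s, in which the tool goes at most 41.7 mm and 7.16 degrees, less where a joint would pass 70% of its speed; a pose out of reach is approached as far as the arm can. A call is refused whole if a number of a shift passes 0.0417 or a number of a turn 0.125, either way. A call with a gripper value outside its range is refused whole. "hand" is the closure, from 0 (fully open) to 1 (shut), set as the call begins (left out, the last holds). The fingers move at their own pace and stop on an object; "grip_force" is the grip in N (left out, the last holds). Time passes only in rows, so rows that do not move let the fingers close. It gives the time, the measured TCP pose, the force and the opening at its end, in the units of the state.
- state(): the state, without advancing time (a new reading comes with each control period).
- read_camera(name): name is "scene" or "top"; returns a dict with "color" (480x640x3 uint8, blue, green, red), "fx", "fy", "cx", "cy" (pixels), "origin" and "attitude" of the camera in the world. Camera axes: x right, y up, looking along -z (the intrinsics and any distortion apply to the point x, -y, -z); pixel columns grow to the right and rows downward; lengths in mm; the calibration is good to about 2 mm. A picture is of the moment at which its call begins. There is no depth.
- hand_in(): hands the job in, once; it reports no verdict.
The state is a dict: "t": time; "qpos": joint angles; "dq": joint speeds; "joint_efforts": joint torques, N m; "eef_pos": TCP position; "tcp_rot": TCP orientation; "force": force on the tool from outside, world axes, zero at the start; "ft_torque": the same for the moment, N m; "grip_width": opening from 0.0 (shut) to 1.0 (fully open).
Only numpy, scipy, OpenCV 4.12 (cv2) and the standard library are available. Lean on these libraries where they do the work, as an engineer would, in place of code of your own. Each camera call takes 0.05 s, during which the arm holds its last target.

TASK

Set the thicknessing stand for marking a 3 mm violin top: push its small clamp handle back all the way to free the height ring, push the ring's long lever by its upright grip along the scale until the pointer stands right on the 3 mm mark (the one extra-long, thick mark with a round dot at its outer end), then push the clamp handle forward again fully home so that the setting is locked. Only push with the fingertips or the outside of the fingers: do not pinch the grips, and leave the plate blank, the little plane and the sanding block where they lie.

Things in the scene. Friction and masses are not known exactly. Their poses are not given: they have to be found in the camera images.
- stand: Grey thicknessing stand, fixed to the bench. Origin on the bench, on the vertical axis of its height ring; -x is its front (scale side, towards the robot), +y its left. Ring radius 52 mm, up to 50 mm high. Fan-shaped scale to radius 179 mm, 18 mm high. Column at x +122 mm, 210 mm tall; its arm, 140 to 190 mm high, 36 mm wide, runs forward to a spindle on the axis (knob on top, 250 mm high).
- lever (a joint): Height ring angle q (rad), range -0.05 to 1.65. The lever points to pi + 0.8 - q in the stand's frame (anticlockwise from +x, seen from above): q 0 = 0 mm mark at the right (-y) end of the scale, 0.8 = straight front, 1.6 = 8 mm mark at the left; a mark every 0.2. 3 mm mark: q = 0.6. Unclamped it moves at 1 to 2 N at the grip and stays where left; clamped, a brake drags at over 10 N.
- lever_grip (a point): Point on the axis of the lever's upright turned wooden grip, 66 mm above the bench, 125 mm from the stand's axis. The grip is a round post about 17 mm thick, from 35 to 96 mm above the bench, on a flat steel lever 15 mm wide whose top is 36 mm above the bench.
- pointer_tip (a point): Tip of the dark pointer beyond the lever's grip, 147 mm from the stand's axis, 29 mm above the bench.
- mark_3mm (a point): Inner end of the 3 mm mark on the scale plate, 147 mm from the stand's axis, 18 mm above the bench; the pointer tip stands straight over it when the lever reads 0.6. The mark is 20 mm long, longer and thicker than all others, with a round dot at its outer end.
- clamp (a joint): Clamp handle angle (rad) about a vertical axis at x 15, y -82 mm of the stand's frame. 0 = clamped, against its stop: the handle points to the stand's right (-y), 0.25 rad to the front of it. Grows anticlockwise seen from above, as the grip is pushed to the back (+x), to 1.05 = free, at its stop. Moves at 3 to 6 N at the grip, stays where left. The brake bites below 0.3.
- clamp_grip (a point): On the axis of the clamp handle's upright black grip, 74 mm above the bench, 85 mm from the clamp's own axis. The grip is a round post about 17 mm thick, from 48 to 98 mm above the bench, on an 11 mm round arm at 46 to 64 mm. The clamp housing under its axis is 36 mm square, 50 mm high.
- plate_blank: Loose spruce plate blank with violin outline, 208 x 356 x 16 mm, lying to the right of the stand; origin under its centre. A bystander.
- finger_plane: Loose brass finger plane, 29 x 60 x 31 mm, to the left of the stand; origin under its centre. A bystander.
- sanding_block: Loose cork sanding block, 46 x 90 x 27 mm, to the left of the stand; origin under its centre. A bystander.

How it is judged (in metres and radians):
On the way, in this order (a step that is already met when the one before it is completed fails the run):
1. the clamp handle is pushed fully back, the lever still where it was left (value of joint clamp above 0.85 rad and value of joint lever above 0.9 rad), for 0.1 s.
2. with the clamp free, the lever is pushed to the 3 mm mark (value of joint clamp above 0.85 rad and value of joint lever between 0.565 and 0.635 rad), for 0.2 s.
3. the clamp handle is pushed home again with the lever on the mark (value of joint clamp below 0.12 rad and value of joint lever between 0.565 and 0.635 rad), for 0.2 s.
At the end, for the whole second after the job is handed in: The lever rests within 0.035 rad (5 mm at the pointer tip) of the 3 mm mark, the clamp handle is home within 0.12 rad, and plate blank, plane and sanding block lie within 20 mm of where they were (all of step 3 and velocity of joint lever between -0.02 and 0.02 rad/s and distance of each of plate_blank, finger_plane, sanding_block from where it was at the start of the episode below 0.02 m); the robot touches nothing.
It fails at once if a bystander is lifted or pushed away (distance of any of plate_blank, finger_plane, sanding_block from where it was at the start of the episode above 0.02 m).
It fails at once if a grip is pinched between the fingers ((horizontal distance between the grasp point and lever_grip below 0.006 m and height (world z) of the grasp point below 0.12 m and contact force between the fingers and stand above 1.5 N) or (horizontal distance between the grasp point and clamp_grip below 0.006 m and height (world z) of the grasp point below 0.12 m and contact force between the fingers and stand above 1.5 N)).
It also fails if it takes over 72 s, if anything falls off the work surface, if the arm or the gripper's body presses on something with over 40 N, if the wrist force passes 120 N, or if a joint passes its speed limit or range.

## Working session

There is one attempt and no reset: what is moved stays moved. The work goes in short steps, Python scripts to look and compute and a tool call to move; the robot and the scene stay as the last step left them, time stands still between calls to the robot, and variables do not carry over. Pictures are saved under pics/ and viewed, and the job is handed in when it is done.

Besides the shell and the picture viewer there is one more tool, called after "Emit:" by a JSON object that holds its "fn" and its "kwargs", one argument or row to a line. apply_moves: Moves the arm, as the interface text tells. Its arguments: {"type":"object","properties":{"increments":{"type":"array","items":{"type":"array"}},"hand":{"type":"number"},"grip_force":{"type":"number"}},"required":["increments"]}

```bash
mkdir -p pics; ls; python3 - <<'E'
from bench import *
import cv2
for n in ("scene","top"):
    c=read_camera(n); cv2.imwrite(f"pics/{n}0.png",c["color"])
    print(n,{k:v for k,v in c.items() if k!="color"})
print(state())
E
```

```text
pics
scene {'fx': 467.5446304658449, 'fy': 467.5446304658449, 'cx': 311.63728523812756, 'cy': 238.38094071576575, 'origin': array([181.87905437, 758.80450441, 594.38622326]), 'attitude': array([ 0.29279656, -1.38581758, -2.41999485])}
top {'fx': 492.2184706221056, 'fy': 492.2184706221056, 'cx': 318.32585686313934, 'cy': 230.06883339346086, 'origin': array([ 334.720853  ,  -66.55483847, 1422.89097159]), 'attitude': array([ 0.12194193, -0.12629978, -1.55837247])}
{'t': 0.1, 'qpos': array([-1.25299922e+00,  4.23760622e-01,  1.63061839e+00, -1.39972234e-05,
        1.08860371e+00, -1.89988301e-02]), 'dq': array([-0.00096887, -0.00069069, -0.00151146, -0.00035843,  0.00042092,
        0.0009913 ]), 'joint_efforts': array([-5.79782791e-04, -5.45618320e+01, -2.74324572e+01,  6.45173807e-02,
        1.88827881e-02, -5.06715719e-05]), 'eef_pos': array([ 206.40230109, -589.39411162,  221.97991312]), 'tcp_rot': array([-3.09579832e+00, -5.26320942e-01,  3.44108964e-04]), 'force': array([-0.8246557 ,  0.22640692, -0.47910145]), 'ft_torque': array([ 0.02129915, -0.00572641,  0.00572749]), 'grip_width': 1.0021736307467919}
```

View pics/scene0.png

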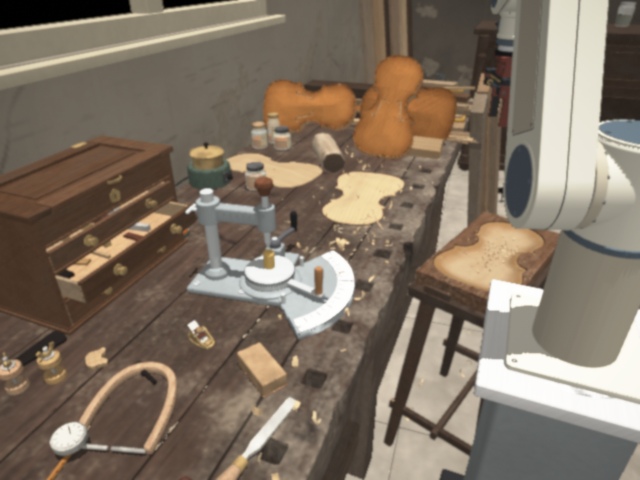

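View pics/top0.png

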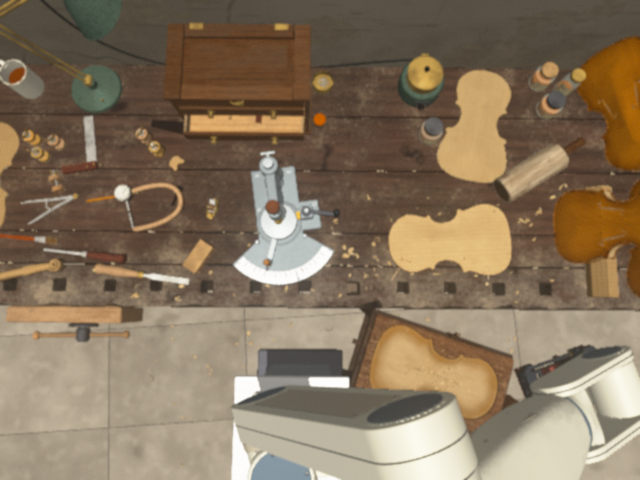

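The top view shows the stand's ring at about (278,222), lever grip near (266,262), clamp grip near (336,213), and the plate to the right. I'll zoom in on these.

```bash
cat > h.py <<'E'
import numpy as np, cv2
from scipy.spatial.transform import Rotation as R
def ray(c,u,v):
    d=np.array([(u-c["cx"])/c["fx"],-(v-c["cy"])/c["fy"],-1.0])
    return np.array(c["origin"]),R.from_rotvec(c["attitude"]).apply(d)
def onz(c,u,v,z):
    o,d=ray(c,u,v); return o+d*(z-o[2])/d[2]
def proj(c,p):
    q=R.from_rotvec(c["attitude"]).inv().apply(np.array(p)-c["origin"])
    return c["cx"]-c["fx"]*q[0]/q[2], c["cy"]+c["fy"]*q[1]/q[2]
E
python3 - <<'E'
import cv2
a=cv2.imread("pics/top0.png")[140:300,220:380]; cv2.imwrite("pics/topz.png",cv2.resize(a,(640,600)[:1]*1+(640,),interpolation=cv2.INTER_CUBIC)[:600])
a=cv2.imread("pics/scene0.png")[170:345,180:380]; cv2.imwrite("pics/scz.png",cv2.resize(a,None,fx=3.4,fy=3.4,interpolation=cv2.INTER_CUBIC))
E
```

```text
(no output)
```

View pics/topz.png

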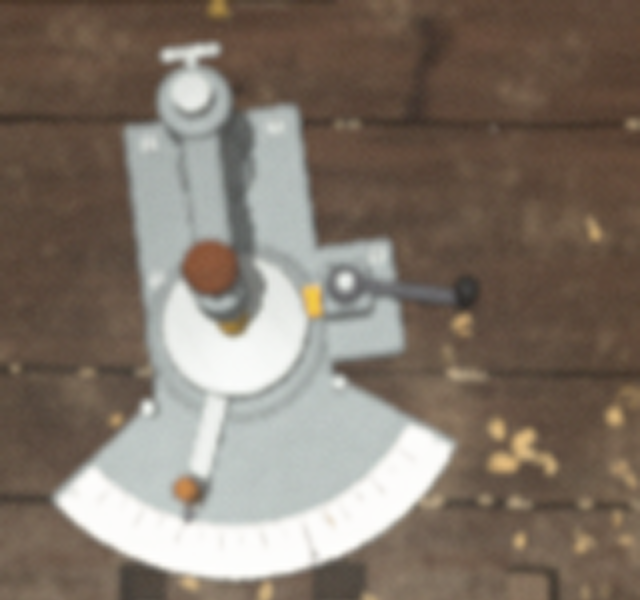

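View pics/scz.png

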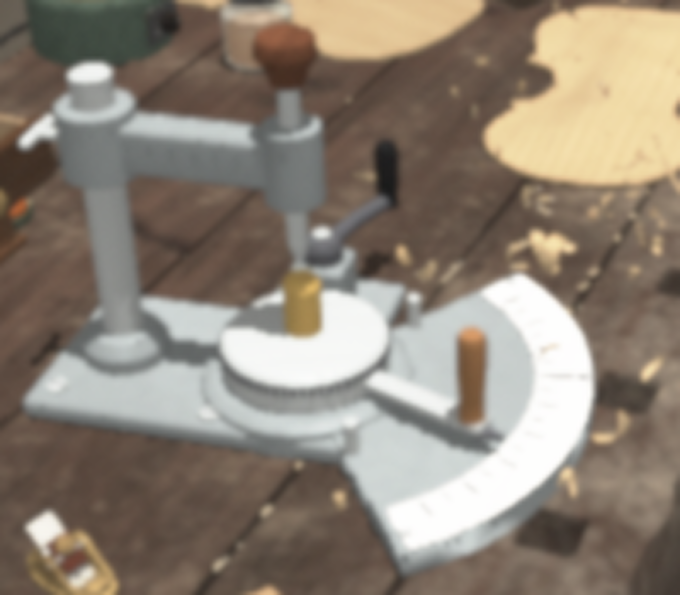

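The zoom shows the lever grip top at (266.5,262), clamp grip top at (336.5,212.5), the ring disc around (279,221) and the long 3 mm mark from about (296.5,272) to (298,279). Next I'll measure these.

```bash
python3 - <<'E'
from bench import *
from h import *
c=read_camera("top"); s=read_camera("scene")
im=c["color"]; hsv=cv2.cvtColor(im,cv2.COLOR_BGR2HSV)
roi=np.zeros(im.shape[:2],np.uint8); roi[200:300,225:345]=1
w=((hsv[...,2]>195)&(hsv[...,1]<30)&(roi>0)).astype(np.uint8)
n,l,st,ce=cv2.connectedComponentsWithStats(w)
for i in range(1,n):
    if st[i,4]>50: print(st[i],ce[i])
big=[i for i in range(1,n) if st[i,4]>200]
# scale blob: outer edge circle
for i in big:
    cs,_=cv2.findContours((l==i).astype(np.uint8),cv2.RETR_EXTERNAL,cv2.CHAIN_APPROX_NONE)
    p=cs[0][:,0,:].astype(float)
    zz=18 if ce[i][1]>245 else 50
    P=np.array([onz(c,u,v,zz)[:2] for u,v in p])
    if zz==18:
        # outer: lowest row in each column
        o=[];
        for u in np.unique(p[:,0]): 
            v=p[p[:,0]==u,1].max(); o.append(onz(c,u,v+.5,18)[:2])
        o=np.array(o[3:-3]);
        from scipy.optimize import least_squares
        f=least_squares(lambda t:np.hypot(o[:,0]-t[0],o[:,1]-t[1])-179,[500,0],loss='soft_l1'); print("axis from outer arc",f.x,f.cost,len(o))
        f=least_squares(lambda t:np.hypot(o[:,0]-t[0],o[:,1]-t[1])-t[2],[500,0,179],loss='soft_l1'); print(f.x)
print("ring",onz(c,278.7,221.2,50))
A=f.x[:2]
for nm,u,v,z in [("lgrip",266.5,262.2,96),("cgrip",336.5,212.7,98),("ptr",267,270,29),("m3in",296.5,272,18),("m3out",298.2,279.2,18),("clampaxis",306.2,210.7,64)]:
    p=onz(c,u,v,z); print(nm,p)
for nm,u,v,z in [("lgrip",472/3.4+180,332/3.4+170,96),("cgrip",386/3.4+180,144/3.4+170,98),("m3in",180+555/3.4,170+376/3.4,18),("ptr",180+500/3.4,170+440/3.4,29),("ring",180+304/3.4,170+338/3.4,50)]:
    print("scene",nm,onz(s,u,v,z))
E
```

```text
[ 235  205   98   80 3293] [281.805041   254.78590951]
axis from outer arc [581.44254219  44.76991767] 28.32260257635009 92
[583.38415638  45.01461364 180.75415589]
ring [578.24205793  42.99949834  50.        ]
lgrip [457.34223931  69.87422955  96.        ]
cgrip [ 594.84987459 -118.73748681   98.        ]
ptr [441.42752623  74.79151868  29.        ]
m3in [437.31541776  -8.31083289  18.        ]
m3out [416.89804494 -13.46463717  18.        ]
clampaxis [606.46444455 -34.81532523  64.        ]
scene lgrip [461.32028613  70.55570814  96.        ]
scene cgrip [ 601.25392851 -118.94871521   98.        ]
scene m3in [438.76070064 -10.80039639  18.        ]
scene ptr [442.21759766  75.45829521  29.        ]
scene ring [580.01773503  51.14159408  50.        ]
```

Emit:
{"fn": "apply_moves", "kwargs": {
  "increments": [
    [[0.027,-0.0175,0],[0,0,0]],
    [[0.027,-0.0175,0],[0,0,0]],
    [[0.027,-0.0175,0],[0,0,0]],
    [[0.027,-0.0175,0],[0,0,0]],
    [[0.027,-0.0175,0],[0,0,0]],
    [[0.027,-0.0175,0],[0,0,0]],
    [[0.027,-0.0175,0],[0,0,0]],
    [[0.027,-0.0175,0],[0,0,0]],
    [[0.027,-0.0175,0],[0,0,0]],
    [[0.027,-0.0175,0],[0,0,0]],
    [[0.027,-0.0175,0],[0,0,0]],
    [[0.027,-0.0175,0],[0,0,0]],
    [[0.027,-0.0175,0],[0,0,0]],
    [[0.027,-0.0175,0],[0,0,0]],
    [[0.027,-0.0175,0],[0,0,0]],
    [[0.027,-0.0175,0],[0,0,0]],
    [[0.027,-0.0175,0],[0,0,0]],
    [[0.027,-0.0175,0],[0,0,0]],
    [[0,0,0],[0,0,0]],
    [[0,0,0],[0,0,0]]
  ],
  "hand": 1,
  "grip_force": 10
}}

```text
t: 1.87
eef_pos: [561.7, -130.7, 222.4]
tcp_rot: [-3.096, -0.531, 0.001]
force: [-0.7, -1.0, 0.6]
grip_width: 0.003
```

Emit:
{"fn": "apply_moves", "kwargs": {
  "increments": [
    [[0,0,0.019],[0,0,0]],
    [[0,0,0.019],[0,0,0]],
    [[0,0,0.019],[0,0,0]],
    [[0,0,0.019],[0,0,0]],
    [[0,0,0.019],[0,0,0]],
    [[0,0,0.019],[0,0,0]],
    [[0,0,0.019],[0,0,0]],
    [[0,0,0.019],[0,0,0]],
    [[0,0,0],[0,0,0]],
    [[0,0,0],[0,0,0]]
  ]
}}

```text
t: 2.7
eef_pos: [559.8, -132.7, 70.0]
tcp_rot: [-3.096, -0.525, 0.004]
force: [0.6, -0.4, -0.1]
grip_width: 0.005
```

```bash
cat > look.py <<'E'
import sys
from bench import *
from h import *
n=sys.argv[1]
a=read_camera("top")["color"][185:285,225:350]; b=read_camera("scene")["color"][150:345,180:400]
a=cv2.resize(a,None,fx=4.4,fy=4.4,interpolation=cv2.INTER_CUBIC);b=cv2.resize(b,(496,440),interpolation=cv2.INTER_CUBIC)
im=np.hstack([a,b]); print(im.shape)
im=cv2.resize(im,(800,int(800*im.shape[0]/im.shape[1])),interpolation=cv2.INTER_AREA)
cv2.imwrite(f"pics/{n}.png",im)
print(state()["t"],state()["eef_pos"],state()["force"])
E
python3 look.py l1
```

```text
(440, 1046, 3)
2.8 [ 561.45536475 -132.69353363   71.67924451] [ 1.12737907 -0.02932092 -0.29352061]
```

View pics/l1.png

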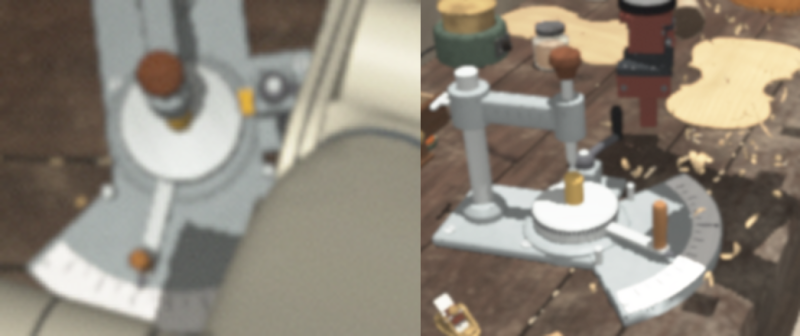

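In the scene view the fingers (648,105) are just in front of the black grip (617,125) and clear of it. I'll push it back now.

Emit:
{"fn": "apply_moves", "kwargs": {
  "increments": [
    [[0.006,0,0],[0,0,0]],
    [[0.006,0,0],[0,0,0]],
    [[0.006,0,0],[0,0,0]],
    [[0.006,0,0],[0,0,0]],
    [[0.006,0,0],[0,0,0]],
    [[0.006,0,0],[0,0,0]],
    [[0.006,0,0],[0,0,0]],
    [[0.006,0,0],[0,0,0]]
  ]
}}

```text
t: 3.47
eef_pos: [606.6, -116.1, 70.5]
tcp_rot: [3.097, 0.527, -0.002]
force: [-1.8, -3.1, 0.0]
grip_width: 0.007
```

Emit:
{"fn": "apply_moves", "kwargs": {
  "increments": [
    [[0.006,0,0],[0,0,0]],
    [[0.006,0,0],[0,0,0]],
    [[0.006,0,0],[0,0,0]],
    [[0.006,0,0],[0,0,0]],
    [[0.006,0,0],[0,0,0]],
    [[0.006,0,0],[0,0,0]],
    [[0.006,0,0],[0,0,0]]
  ]
}}

```text
t: 4.05
eef_pos: [645.7, -101.1, 70.3]
tcp_rot: [-3.096, -0.527, 0.003]
force: [-5.4, 2.3, 0.6]
grip_width: 0.009
```

Emit:
{"fn": "apply_moves", "kwargs": {
  "increments": [
    [[0.005,0,0],[0,0,0]],
    [[0.005,0,0],[0,0,0]],
    [[0.004,0,0],[0,0,0]]
  ]
}}

```text
t: 4.3
eef_pos: [658.2, -96.3, 70.0]
tcp_rot: [-3.095, -0.527, 0.005]
force: [-7.6, 4.5, 1.8]
grip_width: 0.006
```

Emit:
{"fn": "apply_moves", "kwargs": {
  "increments": [
    [[0.002,0,0],[0,0,0]],
    [[0.001,0,0],[0,0,0]],
    [[0,0,0],[0,0,0]]
  ]
}}

```text
t: 4.55
eef_pos: [660.3, -94.9, 69.9]
tcp_rot: [-3.094, -0.527, 0.007]
force: [-8.1, 2.9, 1.4]
grip_width: 0.008
```

```bash
python3 look.py l2
```

```text
(440, 1046, 3)
4.65 [660.33797359 -95.07937639  69.85743674] [-7.00248491  3.71736172 -0.143028  ]
```

View pics/l2.png

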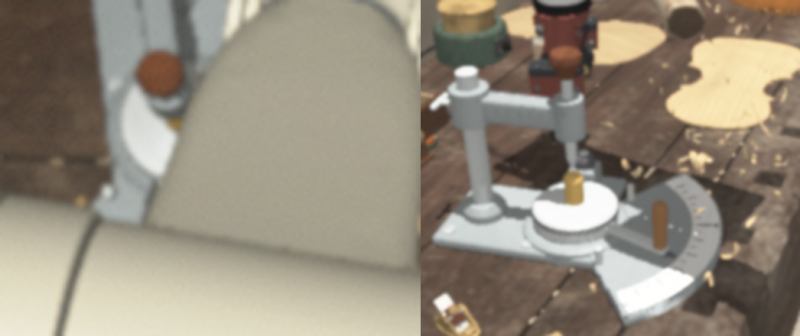

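Emit:
{"fn": "apply_moves", "kwargs": {
  "increments": [
    [[0.002,0,0],[0,0,0]],
    [[0.001,0,0],[0,0,0]],
    [[0,0,0],[0,0,0]]
  ]
}}

```text
t: 4.9
eef_pos: [662.3, -94.4, 69.7]
tcp_rot: [-3.094, -0.527, 0.01]
force: [-10.4, 1.5, 2.4]
grip_width: 0.001
```

Emit:
{"fn": "apply_moves", "kwargs": {
  "increments": [
    [[0.002,0,0],[0,0,0]],
    [[0.001,0,0],[0,0,0]],
    [[0,0,0],[0,0,0]]
  ]
}}

```text
t: 5.15
eef_pos: [662.4, -94.2, 69.7]
tcp_rot: [-3.094, -0.527, 0.019]
force: [-20.5, -2.4, 10.3]
grip_width: 0.007
```

Force jumps to 20 N with no further travel, so the handle is at its stop. I'll back off, lift and go round the front to the left side of the lever grip.

Emit:
{"fn": "apply_moves", "kwargs": {
  "increments": [
    [[-0.02,0,0],[0,0,0]],
    [[-0.02,0,0],[0,0,0]],
    [[-0.02,0,-0.015],[0,0,0]],
    [[-0.02,0,-0.015],[0,0,0]],
    [[-0.02,0,-0.015],[0,0,0]],
    [[-0.03,0,-0.015],[0,0,0]],
    [[-0.001,-0.026,0],[0,0,0]],
    [[-0.001,-0.026,0],[0,0,0]],
    [[-0.001,-0.026,0],[0,0,0]],
    [[-0.001,-0.026,0],[0,0,0]],
    [[-0.001,-0.026,0],[0,0,0]],
    [[-0.001,-0.026,0],[0,0,0]],
    [[-0.001,-0.026,0],[0,0,0]],
    [[-0.001,-0.026,0],[0,0,0]],
    [[0,-0.026,0],[0,0,0]],
    [[0,-0.028,0],[0,0,0]],
    [[0,0,0],[0,0,0]]
  ]
}}

```text
t: 6.57
eef_pos: [450.9, 110.8, 131.2]
tcp_rot: [-3.095, -0.531, -0.003]
force: [0.2, -0.6, 0.1]
grip_width: 0.007
```

```bash
python3 look.py l3
```

```text
(440, 1046, 3)
6.6667 [451.95848074 108.43343651 131.22088257] [ 0.26902578 -1.1217203   1.11533795]
```

View pics/l3.png

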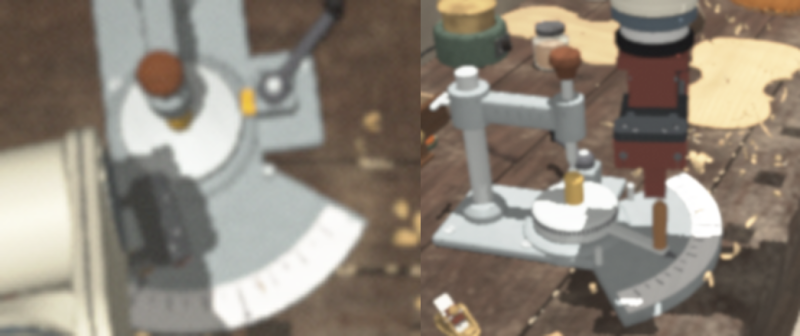

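```bash
python3 - <<'E'
from bench import *
from h import *
s=read_camera("scene")
for p in [(452,108.4,131.2),(459,70,96),(580,44.5,50)]:
    u,v=proj(s,p); print(u,v,((u-180)*496/220+550)*800/1046,(v-150)*440/195*800/1046)
E
```

```text
315.6926334893268 263.34996191336495 654.627311700699 195.6130146271729
320.0601089109056 267.74740651999065 662.1582270808593 203.20187819305147
270.8749690064742 267.75542846762045 577.3474174420692 203.2157220208972
```

Emit:
{"fn": "apply_moves", "kwargs": {
  "increments": [
    [[-0.003,0,0.017],[0,0,0]],
    [[-0.003,0,0.017],[0,0,0]],
    [[-0.003,0,0.017],[0,0,0]],
    [[-0.003,0,0.017],[0,0,0]],
    [[0,0,0],[0,0,0]],
    [[0,0,0],[0,0,0]]
  ]
}}

```text
t: 7.22
eef_pos: [439.8, 102.3, 62.4]
tcp_rot: [3.097, 0.524, -0.002]
force: [0.5, -0.3, -0.7]
grip_width: 0.007
```

Emit:
{"fn": "apply_moves", "kwargs": {
  "increments": [
    [[0,0.005,0],[0,0,0]],
    [[0,0.005,0],[0,0,0]],
    [[-0.001,0.005,0],[0,0,0]],
    [[-0.001,0.005,0],[0,0,0]],
    [[-0.001,0.005,0],[0,0,0]],
    [[-0.001,0.005,0],[0,0,0]],
    [[-0.001,0.005,0],[0,0,0]],
    [[-0.001,0.005,0],[0,0,0]],
    [[-0.001,0.005,0],[0,0,0]],
    [[-0.001,0.005,0],[0,0,0]],
    [[-0.001,0.005,0],[0,0,0]],
    [[-0.001,0.005,0],[0,0,0]],
    [[0,0,0],[0,0,0]]
  ]
}}

```text
t: 8.3
eef_pos: [450.9, 42.3, 62.8]
tcp_rot: [3.097, 0.526, 0.002]
force: [0.6, 0.1, 0.0]
grip_width: 0.002
```

```bash
python3 look.py l4
```

```text
(440, 1046, 3)
8.4 [451.02673287  42.85637935  62.87757488] [ 0.35750168 -0.5416788   0.22225102]
```

View pics/l4.png

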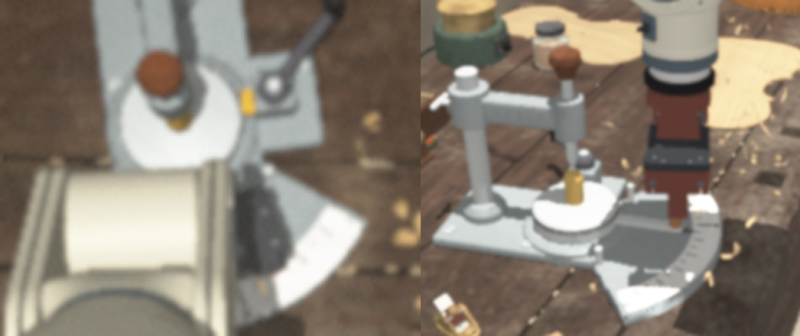

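Emit:
{"fn": "apply_moves", "kwargs": {
  "increments": [
    [[0,0.004,0],[0,0,0]],
    [[0,0.004,0],[0,0,0]],
    [[-0.001,0.003,0],[0,0,0]],
    [[0,0.003,0],[0,0,0]],
    [[0,0,0],[0,0,0]],
    [[0,-0.03,0],[0,0,0]],
    [[0,-0.03,0],[0,0,0]],
    [[0,-0.03,-0.02],[0,0,0]],
    [[0,-0.03,-0.02],[0,0,0]],
    [[0,-0.03,-0.02],[0,0,0]],
    [[0,0,0],[0,0,0]]
  ]
}}

```text
t: 9.32
eef_pos: [405.4, 175.3, 125.8]
tcp_rot: [-3.094, -0.531, -0.01]
force: [0.8, -0.4, 0.8]
grip_width: 0.011
```

```bash
python3 look.py l5; python3 - <<'E'
from bench import *
from h import *
c=read_camera("top")["color"]; s=read_camera("scene")["color"]
cv2.imwrite("pics/t5.png",cv2.resize(c[235:290,250:335],None,fx=9,fy=9,interpolation=cv2.INTER_CUBIC))
cv2.imwrite("pics/s5.png",cv2.resize(s[240:320,280:370],None,fx=7,fy=7,interpolation=cv2.INTER_CUBIC))
E
```

```text
(440, 1046, 3)
9.4167 [404.76449167 172.24957422 123.45050956] [ 0.44424193 -0.0012561  -0.76985015]
```

View pics/l5.png

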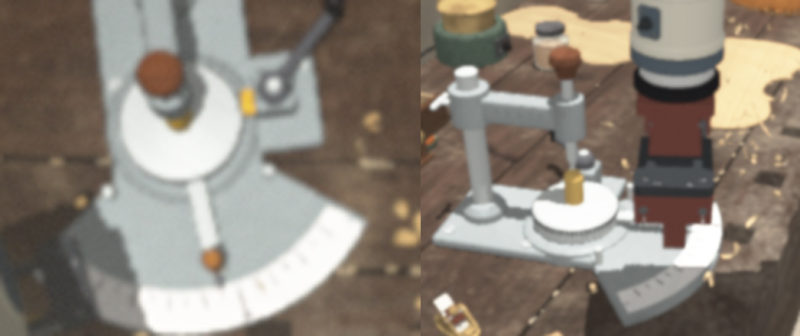

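View pics/t5.png

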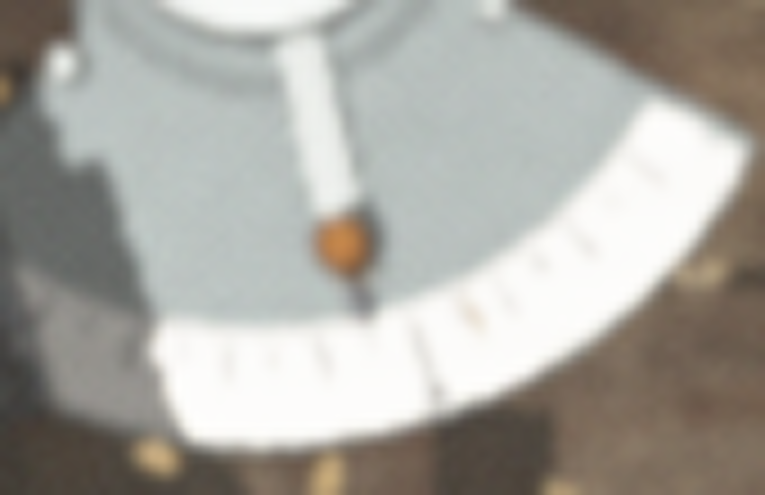

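View pics/s5.png

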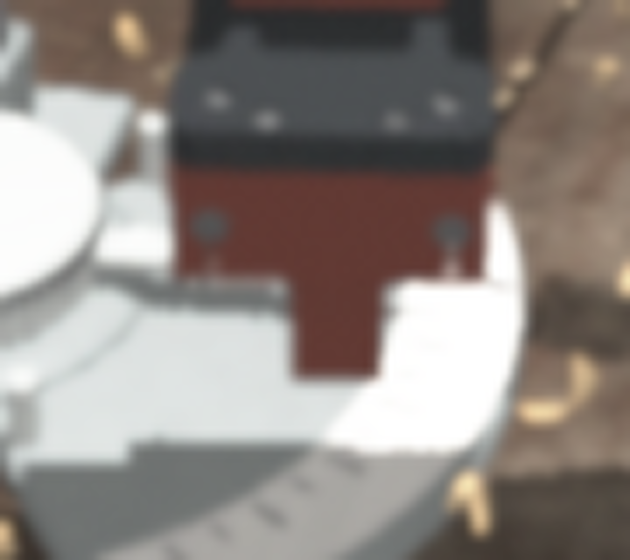

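```bash
cat > meas.py <<'E'
import sys
from bench import *
from h import *
c=read_camera("top"); im=c["color"]; hsv=cv2.cvtColor(im,cv2.COLOR_BGR2HSV)
A=np.array([580,44.5])
def ang(p): d=p[:2]-A; return np.arctan2(-d[1],-d[0]),np.hypot(*d)
m=((hsv[...,0]<18)&(hsv[...,1]>130)&(hsv[...,2]>100)).astype(np.uint8); m[:250]=0;m[285:]=0;m[:,:255]=0;m[:,330:]=0
n,l,st,ce=cv2.connectedComponentsWithStats(m)
for i in range(1,n):
    if st[i,4]>5: print("orange",st[i,4],ce[i],ang(onz(c,*ce[i],96)),onz(c,*ce[i],96))
# mark darkness along arcs in polar coordinates: z=18, sample
g=cv2.cvtColor(im,cv2.COLOR_BGR2GRAY).astype(np.float32)
def prof(rs,z,th):
    out=[]
    for t in th:
        uv=np.array([proj(c,(A[0]-r*np.cos(t),A[1]-r*np.sin(t),z)) for r in rs],np.float32)
        out.append(cv2.remap(g,uv[:,0].reshape(1,-1),uv[:,1].reshape(1,-1),cv2.INTER_CUBIC).mean())
    return np.array(out)
th=np.arange(-.3,1.0,.01)
from scipy.signal import find_peaks
pr=prof(np.arange(150,160,1),18,th)
p,_=find_peaks(-pr,prominence=4); print("marks",[(round(th[i],3),round(float(pr[i]))) for i in p])
pr=prof(np.arange(161,171,1),18,th)
p,_=find_peaks(-pr,prominence=4); print("long",[(round(th[i],3),round(float(pr[i]))) for i in p])
pr=prof(np.arange(137,147,1),29,th)
p,_=find_peaks(-pr,prominence=8); print("ptr",[(round(th[i],3),round(float(pr[i]))) for i in p])
pr=prof(np.arange(70,110,2),36,th)
p,_=find_peaks(pr,prominence=8); print("lever",[(round(th[i],3),round(float(pr[i]))) for i in p])
E
python3 meas.py
```

```text
orange 13 [287.61538462 261.61538462] (np.float64(0.2564021956813504), np.float64(124.64114502564148)) [459.43354263  12.89075466  96.        ]
marks [(np.float64(-0.26), 130), (np.float64(-0.06), 244), (np.float64(0.15), 241), (np.float64(0.34), 232), (np.float64(0.47), 234), (np.float64(0.55), 244), (np.float64(0.75), 241), (np.float64(0.95), 242)]
long [(np.float64(0.34), 225)]
ptr [(np.float64(0.25), 181)]
lever [(np.float64(0.23), 236)]
```

The lever now reads about 0.70 (pointer at 0.25, 3 mm mark at 0.347 in the top view). It needs about 12 mm more at the grip.

Emit:
{"fn": "apply_moves", "kwargs": {
  "increments": [
    [[0,0.03,0.02],[0,0,0]],
    [[0,0.03,0.02],[0,0,0]],
    [[0,0.03,0.02],[0,0,0]],
    [[0,0.03,0],[0,0,0]],
    [[0,0.024,0],[0,0,0]],
    [[0,0,0],[0,0,0]],
    [[0,0.003,0],[0,0,0]],
    [[0,0.003,0],[0,0,0]],
    [[0,0.003,0],[0,0,0]],
    [[0,0.003,0],[0,0,0]],
    [[0,0.002,0],[0,0,0]],
    [[0,0.002,0],[0,0,0]],
    [[0,0,0],[0,0,0]],
    [[0,0,0],[0,0,0]]
  ]
}}

```text
t: 10.73
eef_pos: [457.2, 20.4, 62.8]
tcp_rot: [3.097, 0.527, 0.001]
force: [-1.3, 0.7, 0.2]
grip_width: 0.004
```

Emit:
{"fn": "apply_moves", "kwargs": {
  "increments": [
    [[0,-0.03,0],[0,0,0]],
    [[0,-0.03,0],[0,0,0]],
    [[0,-0.03,-0.02],[0,0,0]],
    [[0,-0.03,-0.02],[0,0,0]],
    [[0,-0.03,-0.02],[0,0,0]],
    [[0,0,0],[0,0,0]]
  ]
}}

```text
t: 11.23
eef_pos: [408.6, 166.0, 125.9]
tcp_rot: [-3.094, -0.532, -0.01]
force: [0.7, -0.7, -0.2]
grip_width: 0.005
```

```bash
python3 meas.py; python3 - <<'E'
from bench import *
from h import *
c=read_camera("top")["color"]
cv2.imwrite("pics/t6.png",cv2.resize(c[235:290,250:335],None,fx=9,fy=9,interpolation=cv2.INTER_CUBIC))
E
```

```text
orange 14 [290.78571429 260.78571429] (np.float64(0.3272129822996721), np.float64(124.86807347114019)) [461.75720401   4.36675979  96.        ]
marks [(np.float64(-0.26), 131), (np.float64(-0.06), 243), (np.float64(0.15), 241), (np.float64(0.34), 232), (np.float64(0.47), 234), (np.float64(0.55), 244), (np.float64(0.74), 241), (np.float64(0.95), 242)]
long [(np.float64(0.34), 225)]
ptr [(np.float64(0.33), 170)]
lever [(np.float64(0.31), 237)]
```

View pics/t6.png

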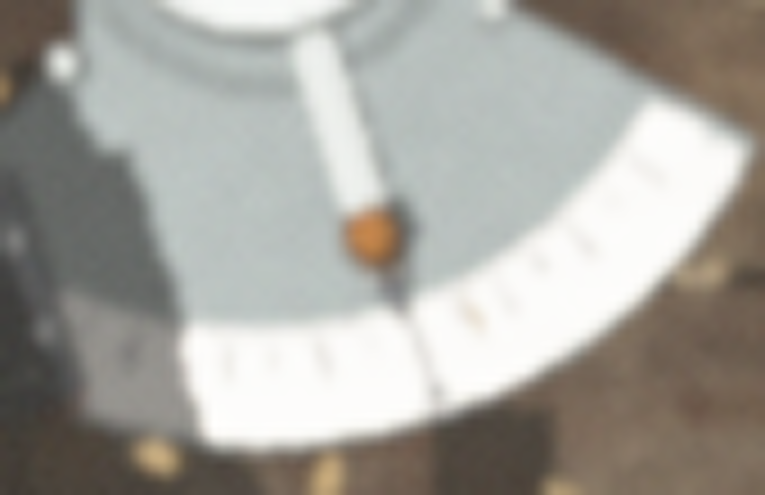

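The pointer is about 0.02 rad short of the mark, so I'll push roughly 2.5 mm more.

Emit:
{"fn": "apply_moves", "kwargs": {
  "increments": [
    [[0,0.03,0.02],[0,0,0]],
    [[0,0.03,0.02],[0,0,0]],
    [[0,0.03,0.02],[0,0,0]],
    [[0,0.03,0],[0,0,0]],
    [[0,0.022,0],[0,0,0]],
    [[0,0,0],[0,0,0]],
    [[0,0.003,0],[0,0,0]],
    [[0,0.003,0],[0,0,0]],
    [[0,0.002,0],[0,0,0]],
    [[0,0.0015,0],[0,0,0]],
    [[0,0.001,0],[0,0,0]],
    [[0,0,0],[0,0,0]],
    [[0,0,0],[0,0,0]]
  ]
}}

```text
t: 12.42
eef_pos: [457.5, 18.3, 62.7]
tcp_rot: [-3.097, -0.528, 0.001]
force: [-2.4, 1.8, 0.0]
grip_width: 0.01
```

Emit:
{"fn": "apply_moves", "kwargs": {
  "increments": [
    [[0,-0.03,0],[0,0,0]],
    [[0,-0.03,0],[0,0,0]],
    [[0,-0.03,-0.02],[0,0,0]],
    [[0,-0.03,-0.02],[0,0,0]],
    [[0,-0.03,-0.02],[0,0,0]],
    [[0,0,0],[0,0,0]]
  ]
}}

```text
t: 12.92
eef_pos: [409.2, 163.7, 125.8]
tcp_rot: [-3.094, -0.532, -0.01]
force: [0.9, -0.2, 0.4]
grip_width: 0.005
```

```bash
python3 meas.py; python3 - <<'E'
from bench import *
from h import *
c=read_camera("top")["color"]
cv2.imwrite("pics/t7.png",cv2.resize(c[235:290,250:335],None,fx=9,fy=9,interpolation=cv2.INTER_CUBIC))
E
```

```text
orange 14 [291.71428571 260.5       ] (np.float64(0.3481775586065002), np.float64(124.94331387787157)) [462.55377677   1.87117956  96.        ]
marks [(np.float64(-0.26), 131), (np.float64(-0.06), 243), (np.float64(0.15), 241), (np.float64(0.34), 232), (np.float64(0.47), 234), (np.float64(0.55), 244), (np.float64(0.74), 241), (np.float64(0.95), 243)]
long [(np.float64(0.34), 225)]
ptr [(np.float64(0.34), 182)]
lever [(np.float64(0.32), 237)]
```

View pics/t7.png

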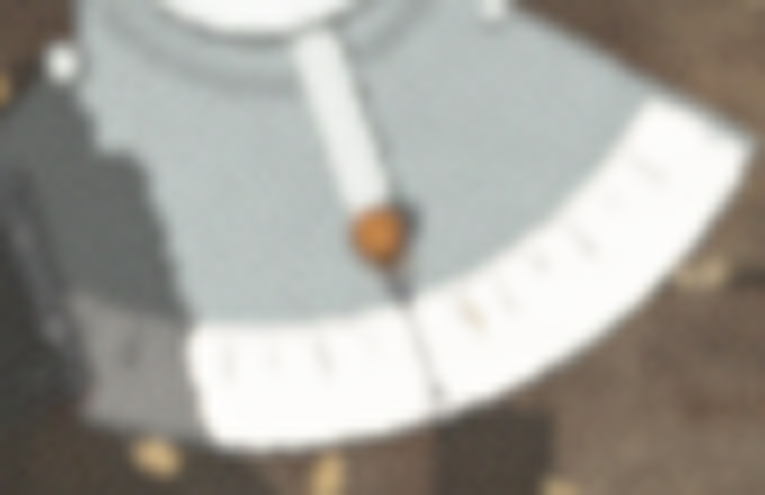

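The pointer tip (405,300) now meets the inner end of the mark (410,318), with the line running straight on. I'll go round to behind the clamp grip and take a scene view of the pointer once the arm is clear.

Emit:
{"fn": "apply_moves", "kwargs": {
  "increments": [
    [[0,0,-0.015],[0,0,0]],
    [[0.002,0.03,0],[0,0,0]],
    [[0.002,0.03,0],[0,0,0]],
    [[0.002,0.03,0],[0,0,0]],
    [[0.002,0.03,0],[0,0,0]],
    [[0.002,0.03,0],[0,0,0]],
    [[0.002,0.03,0],[0,0,0]],
    [[0.002,0.03,0],[0,0,0]],
    [[0.002,0.03,0],[0,0,0]],
    [[0.002,0.03,0],[0,0,0]],
    [[0.002,0.03,0],[0,0,0]],
    [[0.002,0.03,0],[0,0,0]],
    [[0,0,0],[0,0,0]]
  ]
}}

```text
t: 14.1
eef_pos: [539.8, -150.4, 136.9]
tcp_rot: [3.096, 0.52, 0.002]
force: [-0.0, 0.0, 1.0]
grip_width: 0.002
```

```bash
python3 look.py l8; python3 - <<'E'
from bench import *
from h import *
s=read_camera("scene");im=s["color"]
cv2.imwrite("pics/s8.png",cv2.resize(im[245:315,285:365],None,fx=8,fy=8,interpolation=cv2.INTER_CUBIC))
A=np.array([580,44.5])
for t in (.31,.347,.38):
  for r,z in((125,96),(147,29),(147,18),(167,18)): 
    u,v=proj(s,(A[0]-r*np.cos(t),A[1]-r*np.sin(t),z)); print(t,r,z,round((u-285)*8),round((v-245)*8))
E
```

```text
(440, 1046, 3)
14.2 [ 537.20364836 -146.49715296  136.42059764] [-0.44205189  0.57182804 -0.36423859]
0.31 125 96 367 50
0.31 147 29 449 271
0.31 147 18 448 305
0.31 167 18 525 308
0.347 125 96 368 40
0.347 147 29 449 259
0.347 147 18 448 293
0.347 167 18 525 295
0.38 125 96 368 31
0.38 147 29 449 248
0.38 147 18 448 282
0.38 167 18 524 282
```

View pics/s8.png

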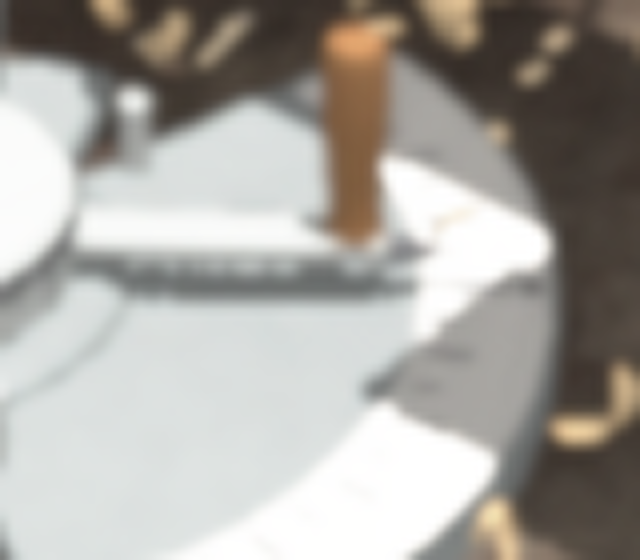

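View pics/l8.png

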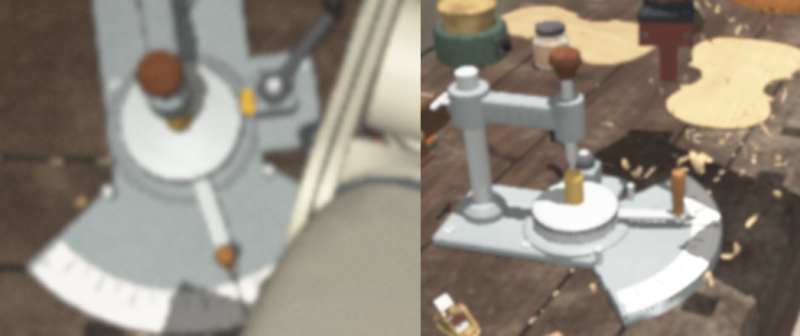

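In the scene view the pointer tip (430,250) sits 34 px above the mark line (row 284). That matches the 11 mm height difference, so the lever is on the mark. On to the clamp.

Emit:
{"fn": "apply_moves", "kwargs": {
  "increments": [
    [[0.0238,-0.001,0],[0,0,0]],
    [[0.0238,-0.001,0],[0,0,0]],
    [[0.0238,-0.001,0],[0,0,0]],
    [[0.0238,-0.001,0],[0,0,0]],
    [[0.0238,-0.001,0],[0,0,0]],
    [[0.0238,-0.001,0],[0,0,0]],
    [[0.0238,-0.001,0],[0,0,0]],
    [[0.0238,-0.001,0],[0,0,0]],
    [[0,0,0],[0,0,0]],
    [[0,0,0],[0,0,0]]
  ]
}}

```text
t: 15.08
eef_pos: [714.6, -72.7, 136.7]
tcp_rot: [-3.096, -0.53, 0.002]
force: [-0.2, -0.4, 1.4]
grip_width: 0.006
```

```bash
python3 look.py l9
```

```text
(440, 1046, 3)
15.1833 [713.50222856 -73.81123877 136.91042875] [-0.56425535  0.52885509 -0.40498117]
```

View pics/l9.png

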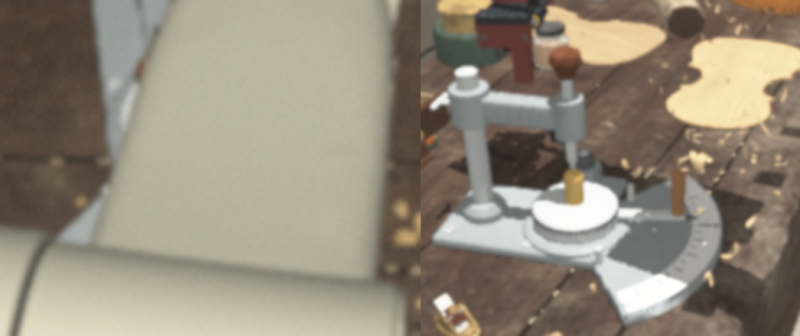

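Emit:
{"fn": "apply_moves", "kwargs": {
  "increments": [
    [[0,0.003,0.016],[0,0,0]],
    [[0,0,0.017],[0,0,0]],
    [[0,0,0.017],[0,0,0]],
    [[0,0,0.017],[0,0,0]],
    [[0,0,0],[0,0,0]],
    [[0,0,0],[0,0,0]]
  ]
}}

```text
t: 15.68
eef_pos: [714.3, -77.6, 68.9]
tcp_rot: [-3.096, -0.525, 0.005]
force: [-0.1, 0.5, 0.0]
grip_width: 0.006
```

Emit:
{"fn": "apply_moves", "kwargs": {
  "increments": [
    [[-0.005,0,0],[0,0,0]],
    [[-0.005,0,0],[0,0,0]],
    [[-0.005,0,0],[0,0,0]],
    [[-0.005,0,0],[0,0,0]],
    [[-0.005,0,0],[0,0,0]],
    [[-0.005,0,0],[0,0,0]],
    [[-0.005,0,0],[0,0,0]],
    [[-0.005,0,0],[0,0,0]]
  ]
}}

```text
t: 16.35
eef_pos: [681.6, -91.7, 73.0]
tcp_rot: [3.094, 0.526, 0.013]
force: [6.2, -2.1, 0.0]
grip_width: 0.008
```

Emit:
{"fn": "apply_moves", "kwargs": {
  "increments": [
    [[-0.005,0,0],[0,0,0]],
    [[-0.005,0,0],[0,0,0]],
    [[-0.005,0,0],[0,0,0]],
    [[-0.005,0,0],[0,0,0]],
    [[-0.005,0,0],[0,0,0]],
    [[-0.005,0,0],[0,0,0]]
  ]
}}

```text
t: 16.85
eef_pos: [650.3, -100.5, 71.4]
tcp_rot: [3.097, 0.526, 0.003]
force: [4.4, 0.2, 1.8]
grip_width: 0.009
```

Emit:
{"fn": "apply_moves", "kwargs": {
  "increments": [
    [[-0.005,0,0],[0,0,0]],
    [[-0.005,0,0],[0,0,0]],
    [[-0.005,0,0],[0,0,0]],
    [[-0.005,0,0],[0,0,0]],
    [[-0.005,0,0],[0,0,0]]
  ]
}}

```text
t: 17.27
eef_pos: [625.8, -107.7, 70.4]
tcp_rot: [-3.096, -0.526, 0.0]
force: [4.2, 6.6, 0.6]
grip_width: 0.007
```

```bash
python3 look.py l10
```

```text
(440, 1046, 3)
17.3667 [ 625.06377803 -108.12920116   70.29067155] [1.29543824 1.41275734 0.81484238]
```

View pics/l10.png

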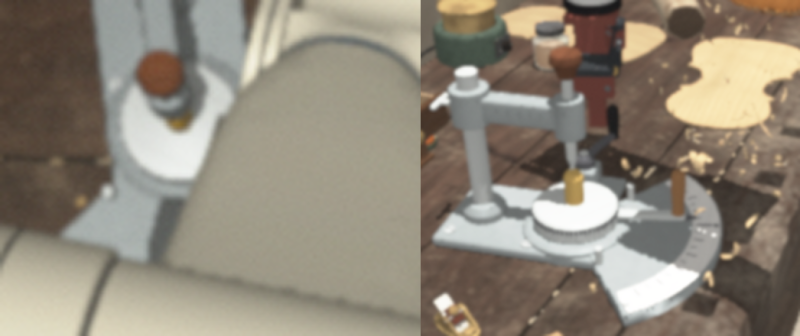

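Emit:
{"fn": "apply_moves", "kwargs": {
  "increments": [
    [[-0.004,0,0],[0,0,0]],
    [[-0.003,0,0],[0,0,0]],
    [[-0.002,0,0],[0,0,0]],
    [[0,0,0],[0,0,0]]
  ]
}}

```text
t: 17.7
eef_pos: [619.2, -109.8, 70.4]
tcp_rot: [-3.096, -0.525, -0.005]
force: [9.7, 9.5, -3.2]
grip_width: 0.003
```

Emit:
{"fn": "apply_moves", "kwargs": {
  "increments": [
    [[-0.002,0,0],[0,0,0]],
    [[-0.001,0,0],[0,0,0]],
    [[0,0,0],[0,0,0]]
  ]
}}

```text
t: 17.95
eef_pos: [619.0, -109.9, 70.5]
tcp_rot: [-3.096, -0.525, -0.013]
force: [18.4, 15.7, -10.6]
grip_width: 0.006
```

Force rises to 24 N with no motion, so the handle is home against its stop. I'll back off, lift and move well clear to check.

Emit:
{"fn": "apply_moves", "kwargs": {
  "increments": [
    [[0.015,0,0],[0,0,0]],
    [[0.02,0,0],[0,0,0]],
    [[0,0,-0.03],[0,0,0]],
    [[0,0,-0.03],[0,0,0]],
    [[0,0,-0.03],[0,0,0]],
    [[0,0.03,-0.01],[0,0,0]],
    [[0,0.03,0],[0,0,0]],
    [[0,0.03,0],[0,0,0]],
    [[-0.02,0.03,0],[0,0,0]],
    [[-0.03,0.028,0],[0,0,0]],
    [[-0.03,0.028,0],[0,0,0]],
    [[-0.03,0.028,0],[0,0,0]],
    [[-0.03,0.028,0],[0,0,0]],
    [[-0.03,0.028,0],[0,0,0]],
    [[-0.03,0.028,0],[0,0,0]],
    [[-0.03,0.028,0],[0,0,0]],
    [[-0.03,0.028,0],[0,0,0]],
    [[-0.03,0.028,0],[0,0,0]],
    [[0,0,0],[0,0,0]],
    [[0,0,0],[0,0,0]]
  ]
}}

```text
t: 19.62
eef_pos: [494.6, -549.1, 169.3]
tcp_rot: [-3.096, -0.52, 0.003]
force: [0.2, 0.5, -0.9]
grip_width: 0.004
```

```bash
python3 look.py l11; python3 meas.py; python3 - <<'E'
from bench import *
from h import *
c=read_camera("top")["color"]; s=read_camera("scene")["color"]
a=cv2.resize(c[190:290,250:350],(500,500),interpolation=cv2.INTER_CUBIC)
o=cv2.resize(cv2.imread("pics/top0.png")[190:290,250:350],(500,500),interpolation=cv2.INTER_CUBIC)
cv2.imwrite("pics/cmp.png",cv2.resize(np.hstack([o,a]),(800,400)))
cv2.imwrite("pics/s12.png",s);cv2.imwrite("pics/t12.png",c)
E
```

```text
(440, 1046, 3)
19.7167 [ 496.72433342 -546.75488085  169.66580069] [-0.27073121 -0.44647711  0.06826821]
orange 14 [291.71428571 260.5       ] (np.float64(0.3481775586065002), np.float64(124.94331387787157)) [462.55377677   1.87117956  96.        ]
marks [(np.float64(-0.26), 235), (np.float64(-0.06), 237), (np.float64(0.04), 244), (np.float64(0.15), 235), (np.float64(0.34), 224), (np.float64(0.47), 227), (np.float64(0.55), 238), (np.float64(0.65), 243), (np.float64(0.74), 234), (np.float64(0.95), 236)]
long [(np.float64(0.34), 217)]
ptr [(np.float64(0.34), 172)]
lever [(np.float64(0.32), 230)]
```

View pics/cmp.png

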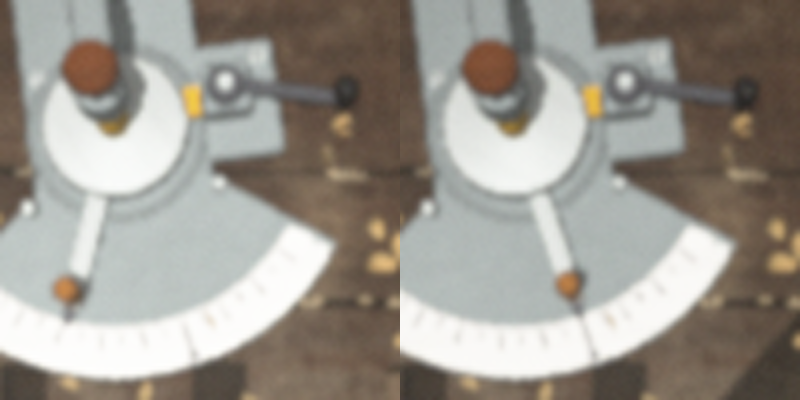

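View pics/t12.png

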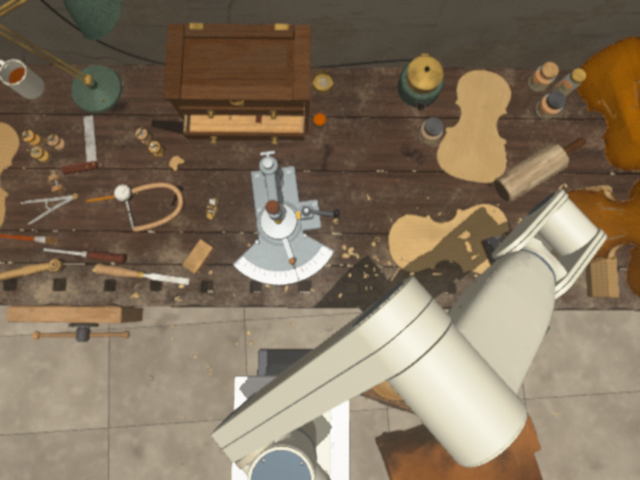

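View pics/l11.png

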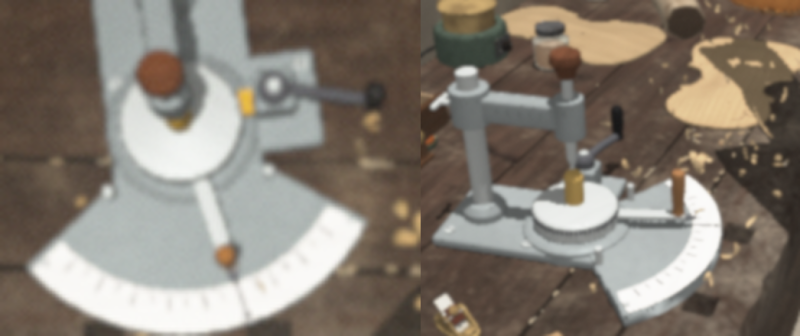

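The clamp grip is back at its original pixel position (345,91 in both halves), the pointer is still on the mark, and the bystanders haven't moved. Handing in.

```bash
python3 -c "
from bench import *
print(hand_in())"
```

```text
the job is handed in; nothing more can be done
None
```

The stand is set to 3 mm and locked, and I handed the job in at about 20 s of the 72 s allowed; the hand-in reports no verdict.

With the fingers shut, I pushed the clamp handle back to its stop, where force rose to about 21 N with no further travel. I then pushed the lever onto the 3 mm mark in three goes, measuring between them. Last, I pushed the clamp handle forward until it stopped again, at about 26 N with no motion, and moved the arm well clear.

- **Lever:** in the last top view the pointer and the 3 mm mark both read 0.34 rad about the stand's axis, and the grip read 0.348. The scene view, taken before re-clamping, agreed to within about 0.005 rad. The lever bar's own centreline read 0.32, about 0.02 off but still inside the 0.035 allowed; I put more trust in the pointer and grip.
- **Clamp:** its grip is back at the starting pixel position. The fingers stopped about 2.5 mm short of where I had calculated, which is within calibration error.
- **Bystanders:** the plate blank, plane and sanding block look unmoved by eye; I did not measure them. The arm partly hid the plate in the last top view.

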